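# Build up a nested strainer set on the check scale

## Robot

A 6-joint arm with a two-finger parallel gripper is mounted at the origin on a cart in front of the work surface, level with it; the furniture and walls round the work are solid. World frame = base frame: x ahead of the robot, y to its left, z up, the work surface at z = 0. Lengths are in m, angles in degrees, forces in N, time in s.
With the tool pointing down it reaches from about 0.3 to 0.75 m from the base axis. Payload 8.5 kg.
Tool frame: the origin (TCP) lies on the centre line of the jaws, within the pads' length; the fingertips stand 8 mm ahead of it and the grasp point (between the pads) lies 11 mm behind it; z points along the fingers, x is the direction in which the jaws open and shut, and the axes are right-handed (so a half turn about z gives the same grasp; the last joint's range is limited). The gripper opens to 85 mm and grips with 20 to 120 N. Pads are 22 mm wide; open, the fingers measure 114 mm over their backs; the gripper's body (76 mm by 85 mm) begins 54 mm behind the grasp point. The pads swing forward as they close: fully open they stand 13 mm farther back than shut.
Start: joints at [61.289, 21.807, 74.336, -0, 83.858, -12.336], TCP at [0.155, 0.528, 0.239] pointing down, gripper open.
Joint ranges: [-178.18, 178.18], [-50.72, 133.34], [12.68, 142.11], [-81.47, 261.47], [9.98, 163.14], [-165.26, 165.26]. Speed limits (degrees/s): [136.94, 136.94, 180, 180, 180, 180].

## Interface

Orientations are given as a 3x3 rotation matrix whose columns are the frame's x, y, z axes.
In Python, from station import arm, vision, spot_in, masks_of gives the robot as it stands.
- The arm moves only by the tool drive_tool, never from a script. Its argument "rows" is a list of rows, each an object of numbers: "x", "y", "z": the shift along the tool's x, y, z in m; "spin": the turn about the tool's z in rad; "grip": the opening, from -1 (shut) to 1 (fully open), so that 0 is half open. In form: [{"x": .., "y": .., "z": .., "spin": .., "grip": ..}, ...]. A call has 1 to 8 rows; each row shifts and turns the commanded pose from where the row before left it, along the tool's axes as they then stand; what a row does not reach is not made up. A row lasts 1/10 s, in which the tool goes at most 50 mm and 8.59 degrees, less where a joint would pass 70% of its speed; a pose out of reach is approached as far as the arm can. A call is refused whole if a number of a shift passes 0.05 or a number of a turn 0.15, either way. A call with a gripper value outside its range is refused whole. The fingers move at their own pace and stop on an object; "squeeze" is the grip in N (left out, the last holds). Time passes only in rows, so rows that do not move let the fingers close. It gives the time, the measured TCP pose, the force and the opening at its end, in the units of the state.
- arm.read_state(): the state, without advancing time (a new reading comes with each control period).
- vision.read_camera(name): name is "side" or "top"; returns a dict with "pixels" (384x512x3 uint8, red, green, blue), "z_map" (384x512 float32, m along the optical axis (not along the pixel's ray), 0 where there is no reading), "fovy" (degrees; the focal length in pixels is half the picture's height over the tangent of half this angle, whatever the lens; pixels are square), "cx", "cy" (the principal point, pixels), "view" (4x4, takes a point from world to camera coordinates). Camera axes: x right, y up, looking along -z (the intrinsics and any distortion apply to the point x, -y, -z); pixel columns grow to the right and rows downward; lengths in m; the calibration is good to about 2 mm. A picture is of the moment at which its call begins.
- arm.close_job(): hands the job in, once; it reports no verdict.
Trained networks look in a picture, given as the dict that the camera call returned (one of the last four; its "shot" number tells which), for a name from the list of things; names that differ only in an ending like _2 or _b are one class to them, and where a whole thing is asked for, a point or a joint stands for the part that bears it (a point fixed in the world has none). Each returns a list of dicts, best first, with "p" (0 to 1); they miss things now and then, are a little off and sometimes report something else, mostly with a low value. They report only what shows in the picture. A call takes as long as a camera call. They do not tell look-alikes from the thing itself.
- spot_in(target, picture): "at" ([x, y, z] in m, in the coordinates of the camera as it stood for that picture, good to about 4 mm: the middle of the surface that is visible of it).
- masks_of(target, picture): "region" (384x512 bool, what is visible of it).
The state is a dict: "clock": time; "joint_pos": joint angles; "qd": joint speeds; "effort": joint torques, N m; "position": TCP position; "ee_rot": TCP orientation; "wrist_force": force on the tool from outside, world axes, zero at the start; "ft_torque": the same for the moment, N m; "grip_width": finger opening in m.
Only numpy, scipy, OpenCV 4.12 (cv2) and the standard library are available. Lean on these libraries where they do the work, as an engineer would, in place of code of your own. Each camera call takes 0.05 s, during which the arm holds its last target. There are 200 camera calls.

## Task

Weigh in the washed strainer set: stand the empty tapered cup in the middle of the scale's sprung pan, let go, and with it standing there push the tare key fully down and release it. Then lift the open strainer out of its sloping stand and nest it upright in the cup, and last nest the knobbed cone plug in the strainer, each sitting squarely with its flange down on the rim below. Lower everything gently so that the pan never hits its bottom stop, and leave the other things on the bench where they are.

Things in the scene. Friction and masses are not known exactly. Their poses are not given: they have to be found in the camera images.
- cup: Loose open steel cup, upright on the bench in front of the scale. 62 mm tall; 38 mm wide at the foot, tapering out to 55 mm at 42 mm height, then a straight band 56 mm wide up to the rim. Wall 3 mm, floor 4 mm, bore at the rim 50 mm. 180 g. Origin: centre of its underside; z up out of its mouth.
- strainer: Loose steel tapered sleeve, open both ends, drain holes low down; starts in stand_a, tilted 30 deg. 80 mm long, outside 29 mm at the narrow end, 43 mm from 38 mm up (bore 38 mm). Flange 60 mm wide, 46 to 50 mm up; grip the straight collar above it. 150 g. Origin: centre of narrow end; z along its axis to the top. Seated in the cup: flange on rim, origin 16 mm above the cup's, 3 mm play.
- plug: Loose steel cone plug; starts in stand_b, tilted 30 deg. 98 mm long; 20 mm wide at the narrow end, 31 mm from 40 mm up; flange 50 mm wide, 58 to 62 mm up; above it a straight knob 20 mm wide. 120 g. Origin: centre of narrow end; z along its axis to the knob. Seated in the strainer: flange on its top rim, origin 22 mm above the strainer's, 3 mm play.
- stand_a: Fixed sloping aluminium drain stand holding the strainer. Foot 115 x 96 mm. Origin: on the bench below the hole's centre. Deck 84 x 90 mm, 85 mm high at the hole, sloping 30 deg and rising to the stand's +x, so its normal leans to the stand's -x, roughly to the robot. Hole 48 mm. The strainer stands square to the deck, flange on it.
- stand_b: Fixed sloping drain stand holding the plug, like stand_a but with a 37 mm hole. One stand is on the robot's left, the other on its right; which is which varies.
- scale: Fixed grey bench scale, 205 x 150 mm, 40 mm tall. Origin: on the bench under its centre. The round pan lies over its far half (+x), the tare key and a small dark window at its near edge.
- pan_mid (a point): Centre of the pan's top face, 62 mm above the bench when empty, marked by a thin ring 52 mm in diameter. The pan is a plain steel disc 124 mm in diameter. It moves only straight down, on a spring.
- pan (a joint): How far the pan has sunk, in m: 0 empty, 0.015 at its bottom stop. Spring about 1 N per mm; the complete set sinks it by 3.5 to 5.5 mm.
- tare_top (a point): Middle of the top of the round tare key, 24 mm in diameter, about 61 mm above the bench when up; it is pressed straight down.
- tare (a joint): Travel of the tare key in m: 0 up, 0.005 fully down; it springs back. Fully down takes about 4 N; it counts as pushed from 0.0035.
- bearing: Bystander: loose ball bearing, 42 mm across, 14 mm tall, lying flat. Origin: centre of its underside.
- flange_plate: Bystander: loose flat steel forked plate, 54 x 88 x 10 mm. Origin: centre of its underside.
There are look-alikes about, which are no part of the job. Leave any pink or turquoise look-alike of the strainer alone.

How it is judged (in metres and radians):
On the way, in this order (a step that is already met when the one before it is completed fails the run):
1. the cup stands upright in the middle of the pan, let go (horizontal distance between cup and pan_mid below 0.01 m and angle between cup's own z axis and vertical below 0.06 rad and distance between cup and pan_mid below 0.0105 m and value of joint pan above 0.001 m and contact force between the fingers and cup below 0.05 N), for 0.2 s.
2. the tare key is pushed down while the cup stands there (horizontal distance between cup and pan_mid below 0.01 m and angle between cup's own z axis and vertical below 0.06 rad and distance between cup and pan_mid below 0.0105 m and value of joint pan above 0.001 m and value of joint tare above 0.0035 m), for 0.02 s.
3. the strainer is nested squarely in the cup, flange on rim, let go (horizontal distance between cup and pan_mid below 0.01 m and angle between cup's own z axis and vertical below 0.06 rad and distance between cup and pan_mid below 0.0105 m and value of joint pan above 0.001 m and z of strainer in the frame of cup between 0.0135 and 0.0185 m and horizontal distance between strainer and cup below 0.006 m and angle between the z axis of strainer and the z axis of cup, either way round below 0.06 rad and contact force between the fingers and strainer below 0.05 N), for 0.2 s.
4. the plug is nested squarely in the strainer, flange on rim (horizontal distance between cup and pan_mid below 0.01 m and angle between cup's own z axis and vertical below 0.06 rad and distance between cup and pan_mid below 0.0105 m and value of joint pan above 0.001 m and z of strainer in the frame of cup between 0.0135 and 0.0185 m and horizontal distance between strainer and cup below 0.006 m and angle between the z axis of strainer and the z axis of cup, either way round below 0.06 rad and z of plug in the frame of strainer between 0.0195 and 0.0245 m and horizontal distance between plug and strainer below 0.006 m and angle between the z axis of plug and the z axis of strainer, either way round below 0.06 rad), for 0.2 s.
At the end, for the whole second after the job is handed in: Cup upright on the pan within 10 mm of its middle; strainer in cup and plug in strainer, each within 2.5 mm of full depth, 6 mm of the axis and 0.06 rad of coaxial; tare key up; all let go and at rest, the pan sunk 2 to 9 mm on its spring (all of step 4 and linear speed of each of cup, strainer, plug below 0.01 m/s and contact force between the fingers and cup below 0.05 N and contact force between the fingers and strainer below 0.05 N and contact force between the fingers and plug below 0.05 N and value of joint pan between 0.002 and 0.009 m and value of joint tare below 0.002 m); the robot touches nothing.
It fails at once if the pan is pushed down to its bottom stop (value of joint pan above 0.0145 m).
It fails at once if the ball bearing is moved more than 30 mm (distance of bearing from where it was at the start of the episode above 0.03 m).
It fails at once if the forked plate is moved more than 30 mm (distance of flange_plate from where it was at the start of the episode above 0.03 m).
It also fails if it takes over 67 s, if anything falls off the work surface, if the arm or the gripper's body presses on something with over 40 N, if the wrist force passes 120 N, or if a joint passes its speed limit or range.

## Working session

There is one attempt and no reset: what is moved stays moved. The work goes in short steps, Python scripts to look and compute and a tool call to move; the robot and the scene stay as the last step left them, time stands still between calls to the robot, and variables do not carry over. Pictures are saved under pics/ and viewed, about 8 in all and at most 12, crops included, and the job is handed in when it is done.

Besides the shell and the picture viewer there is one more tool, called after "Request:" as a command line: name --argument value ..., lists and objects as JSON in quotes. drive_tool: Moves the arm, as the interface text tells. Its arguments: {"type":"object","properties":{"rows":{"type":"array"},"squeeze":{"type":"number"}},"required":["rows"]}

```bash
mkdir -p pics; ls
cat > h.py <<'E'
import numpy as np, cv2
from station import arm, vision, spot_in, masks_of
def K(c):
    f=192/np.tan(np.radians(c["fovy"])/2); return f,c["cx"],c["cy"]
def toworld(c,p):
    p=np.atleast_2d(p); V=np.linalg.inv(c["view"]); return p@V[:3,:3].T+V[:3,3]
def cloud(c):
    f,cx,cy=K(c); z=c["z_map"]; v,u=np.mgrid[0:384,0:512]
    P=np.stack([(u-cx)*z/f,-(v-cy)*z/f,-z],-1).reshape(-1,3)
    W=toworld(c,P).reshape(384,512,3); W[z==0]=np.nan; return W
def save(c,n,crop=None,k=1):
    im=c["pixels"][...,::-1]
    if crop: a,b,d,e=crop; im=im[b:e,a:d]
    cv2.imwrite(f"pics/{n}.png",cv2.resize(im,None,fx=k,fy=k,interpolation=cv2.INTER_CUBIC))
E
python3 - <<'E'
from h import *
for n in ("top","side"):
    c=vision.read_camera(n); print(n,{k:v for k,v in c.items() if k not in("pixels","z_map")})
    save(c,n+"0",k=1.5); np.savez(n+"0.npz",W=cloud(c),px=c["pixels"])
    for t in ["cup","strainer","plug","stand_a","stand_b","scale","pan_mid","tare_top","bearing","flange_plate"]:
        r=spot_in(t,c)
        f,cx,cy=K(c)
        print(t,[(round(d["p"],2),toworld(c,d["at"])[0].round(3).tolist(),[int(cx-d["at"][0]/d["at"][2]*f),int(cy+d["at"][1]/d["at"][2]*f)]) for d in r[:4]])
print(arm.read_state())
E
```

```text
pics
top {'fovy': 56.47578551181889, 'cx': 252.4803604116496, 'cy': 190.81918473364, 'view': array([[ 0.00981436, -0.99987176,  0.01265442, -0.01125583],
       [ 0.99299961,  0.01123503,  0.11758211, -0.53538793],
       [-0.1177092 ,  0.01141184,  0.99298253, -0.86179988],
       [ 0.        ,  0.        ,  0.        ,  1.        ]]), 'shot': 1}
cup [(0.71, [0.438, 0.066, 0.028], [223, 229])]
strainer [(0.86, [0.472, 0.222, 0.097], [153, 213]), (0.76, [0.36, -0.244, 0.043], [350, 263]), (0.65, [0.342, 0.232, 0.038], [153, 269]), (0.6, [0.441, -0.063, 0.039], [275, 229])]
plug [(0.59, [0.499, -0.234, 0.096], [351, 204])]
stand_a [(0.8, [0.489, 0.209, 0.064], [162, 207]), (0.75, [0.505, -0.226, 0.069], [344, 202])]
stand_b [(0.8, [0.489, 0.209, 0.064], [162, 207]), (0.75, [0.505, -0.226, 0.069], [344, 202])]
scale [(0.87, [0.618, 0.032, 0.045], [237, 157])]
pan_mid [(0.57, [0.657, 0.029, 0.06], [238, 140]), (0.51, [0.621, 0.03, 0.044], [238, 155]), (0.47, [0.435, 0.066, 0.026], [223, 230])]
tare_top [(0.57, [0.555, 0.074, 0.064], [219, 181])]
bearing [(0.54, [0.683, 0.233, 0.015], [1
[... 1281 characters left out ...]
+01, -2.29841336e-03,
        8.38603328e+01, -1.23335314e+01]), 'qd': array([ 0.0475409 , -0.01392586, -0.02985234,  0.08537836,  0.07755364,
        0.06771518]), 'effort': array([ 8.57077921e-04, -4.48337710e+01, -2.31466520e+01, -1.38046289e-04,
        5.13325103e-04, -3.24511336e-05]), 'position': array([0.15506338, 0.52765391, 0.23932663]), 'ee_rot': array([[ 2.81974965e-01,  9.59421763e-01,  1.52936570e-05],
       [ 9.59421762e-01, -2.81974964e-01, -5.51024890e-05],
       [-4.85540987e-05,  3.02105897e-05, -9.99999998e-01]]), 'wrist_force': array([-0.83724029, -0.36047178,  0.25723576]), 'ft_torque': array([-0.04856173,  0.00548029, -0.02429837]), 'grip_width': 0.08552184702886106}
```

View pics/top0.png

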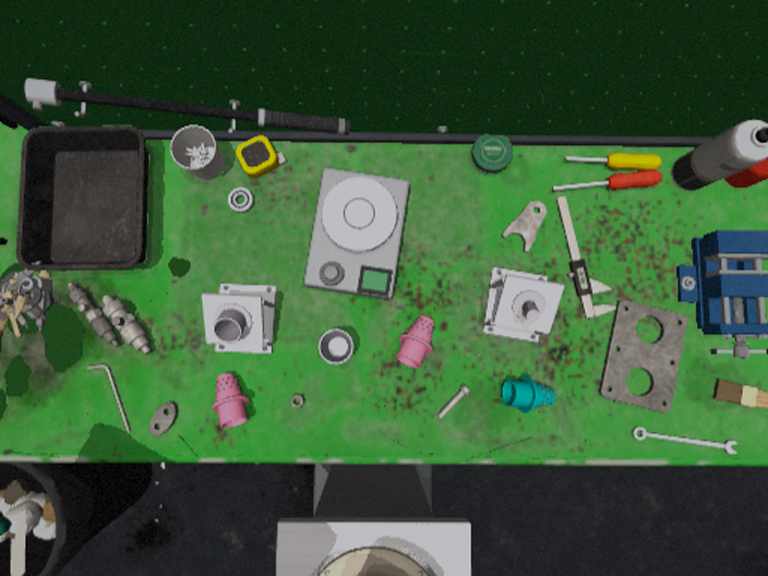

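View pics/side0.png

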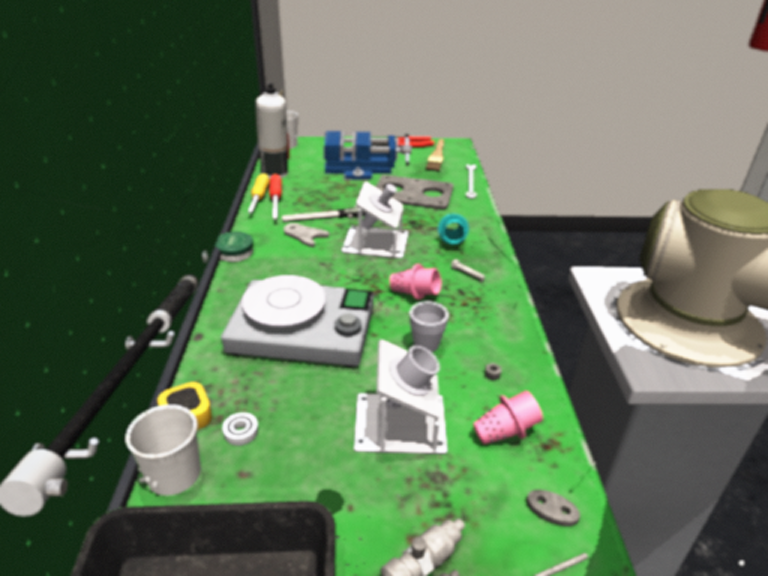

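Top picture (1.5x): cup (336,346), steel strainer in the left stand (232,325), which is therefore stand_a. The plug is in the right stand (528,308) and the scale at (357,235). The pink strainers (230,398) and (415,342) and the turquoise one (527,393) lie on the bench and are look-alikes. Next I measure precisely.

```bash
cat > m.py <<'E'
from h import *
from scipy.optimize import least_squares as LS
def near(W,c,r): 
    P=W.reshape(-1,3); P=P[~np.isnan(P).any(1)]; return P[np.hypot(P[:,0]-c[0],P[:,1]-c[1])<r]
def circ(P,R=None,x0=None):
    x0=P[:,:2].mean(0) if x0 is None else x0
    f=(lambda q:np.hypot(P[:,0]-q[0],P[:,1]-q[1])-R) if R else (lambda q:np.hypot(P[:,0]-q[0],P[:,1]-q[1])-q[2])
    return LS(f,x0 if R else [*x0,.03],loss="soft_l1",f_scale=.001)
if __name__=="__main__":
  for n in("top","side"):
    W=np.load(n+"0.npz")["W"]; print(n)
    P=near(W,(.438,.068),.05); Q=P[P[:,2]>.054]; r=circ(Q); print("cup rim",r.x.round(4),len(Q),Q[:,2].max().round(4))
    P=near(W,(.657,.03),.075); Q=P[abs(P[:,2]-.062)<.005]; 
    hull=cv2.convexHull(Q[:,:2].astype(np.float32)); (cc,rr)=cv2.minEnclosingCircle(hull); print("pan",cc,rr,"z",np.median(Q[:,2]).round(4),len(Q), Q[:,:2].mean(0))
    P=near(W,(.555,.074),.03); Q=P[P[:,2]>.053]; print("tare",Q.mean(0).round(4),np.median(Q[:,2]).round(4),len(Q),Q[:,:2].min(0).round(4),Q[:,:2].max(0).round(4))
    for nm,c0,rs in(("A",(.489,.214),(21.5,19)),("B",(.505,-.227),(10,))):
        P=near(W,c0,.06); P=P[P[:,2]>.05]
        rng=np.random.default_rng(0); best=(0,)
        for _ in range(500):
            a=P[rng.choice(len(P),3,False)]; m=np.cross(a[1]-a[0],a[2]-a[0]); 
            if np.linalg.norm(m)<1e-6: continue
            m/=np.linalg.norm(m); m*=np.sign(m[2]); 
            if abs(np.degrees(np.arccos(m[2]))-30)>5: continue
            I=abs((P-a[0])@m)<.002; 
            if I.sum()>best[0]: best=(I.sum(),I)
        D=P[best[1]]; ctr=D.mean(0); m=np.linalg.svd(D-ctr)[2][2]; m*=np.sign(m[2])
        yaw=np.arctan2(-m[1],-m[0]); ex=np.array([np.cos(yaw),np.sin(yaw),0]); ey=np.cross([0,0,1],ex); es=np.cross(ey,m)
        L=np.c_[(P-ctr)@es,(P-ctr)@ey,(P-ctr)@m]
        h0,h1=(.008,.040) if nm=="A" else(.008,.044)
        B=L[(L[:,2]>h0)&(L[:,2]<h1)&(np.hypot(L[:,0],L[:,1])<.05)]
        f=lambda q:np.min([abs(np.hypot(B[:,0]-q[0],B[:,1]-q[1])-k/1e3) for k in rs],0)
        if nm=="B":f=lambda q:np.maximum(0,np.hypot(B[:,0]-q[0],B[:,1]-q[1])-.0095)+ .1*np.hypot(B[:,0]-q[0],B[:,1]-q[1])
        r=LS(f,np.median(B[:,:2],0),loss="soft_l1",f_scale=.001)
        C=ctr+es*r.x[0]+ey*r.x[1]
        dl=L[abs(L[:,2])<.002]; 
        print(nm,"tilt",np.degrees(np.arccos(m[2])).round(1),"yaw",np.degrees(yaw).round(1),"m",m.round(3),"axis@deck",C.round(4),"res",abs(r.fun).mean().round(4),len(B),"hmax",B[:,2].max().round(4),"deck ctr",ctr.round(4),"ext",dl[:,:2].min(0).round(3),dl[:,:2].max(0).round(3))
E
python3 m.py
```

```text
top
cup rim [0.4364 0.0626 0.0261] 99 0.0661
pan (0.6531268358230591, 0.029122905805706978) 0.06219371780753136 z 0.0625 1939 [0.65208469 0.0289734 ]
tare [0.5545 0.0726 0.0583] 0.0597 117 [0.5364 0.0547] [0.5735 0.0913]
A tilt 29.7 yaw -2.2 m [-0.496  0.019  0.868] axis@deck [0.4768 0.2214 0.0864] res 0.0006 270 hmax 0.0367 deck ctr [0.4815 0.2174 0.0892] ext [-0.05  -0.042] [0.036 0.049]
B tilt 29.8 yaw -9.2 m [-0.491  0.079  0.868] axis@deck [ 0.5053 -0.2377  0.0862] res 0.0009 111 hmax 0.0433 deck ctr [ 0.5063 -0.2372  0.0867] ext [-0.044 -0.047] [0.04  0.044]
side
cup rim [0.4354 0.0638 0.0262] 196 0.0657
pan (0.652336835861206, 0.029741179198026657) 0.06346921622753143 z 0.0624 1462 [0.65118984 0.03434844]
tare [0.5532 0.0774 0.0585] 0.0597 97 [0.5369 0.063 ] [0.5674 0.0929]
A tilt 29.9 yaw -2.1 m [-0.498  0.018  0.867] axis@deck [0.474  0.2209 0.0852] res 0.0006 518 hmax 0.0358 deck ctr [0.4828 0.2322 0.09  ] ext [-0.052 -0.058] [0.033 0.035]
B tilt 30.2 yaw -9.3 m [-0.496  0.081  0.864] axis@deck [ 0.5031 -0.2359  0.0858] res 0.0009 92 hmax 0.0415 deck ctr [ 0.5053 -0.2296  0.0865] ext [-0.044 -0.052] [0.04  0.038]
```

Run:
```python
import cv2,numpy as np
a=[cv2.resize(np.load(n+"0.npz")["px"][r[1]:r[3],r[0]:r[2],::-1],(400,400),interpolation=cv2.INTER_CUBIC) for n,r in(("top",(115,170,205,260)),("side",(220,205,310,295)))]
cv2.imwrite("pics/crop1.png",np.hstack(a))
```

Request:
drive_tool --rows '[{"spin": -0.143}, {"spin": -0.143}, {"x": -0.0388, "y": 0.0234}, {"x": -0.0388, "y": 0.0234}, {"x": -0.0388, "y": 0.0234}, {"x": -0.0388, "y": 0.0234}, {"x": -0.0388, "y": 0.0234}, {"x": -0.0388, "y": 0.0234}]' --squeeze 30

```text
schema error: expected keys x, y, z, spin, grip
```

View pics/crop1.png

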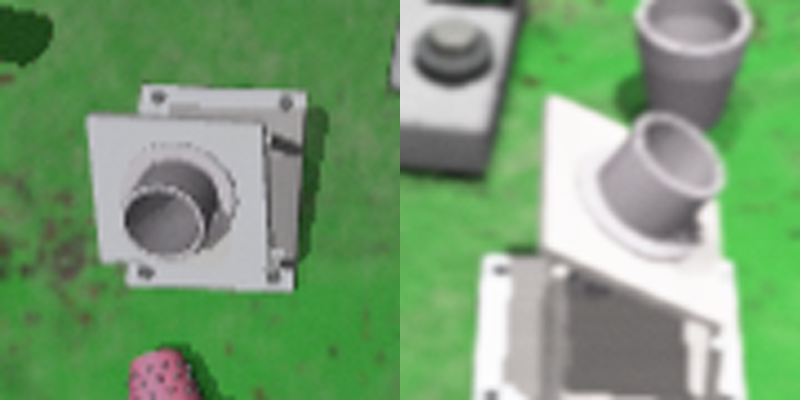

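The crop shows the grey steel strainer seated on the sloping deck (165,210 left panel). The pink look-alike at its bottom edge is not it.

Request:
drive_tool --rows '[{"x": 0, "y": 0, "z": 0, "spin": -0.143, "grip": 1}, {"x": 0, "y": 0, "z": 0, "spin": -0.143, "grip": 1}, {"x": -0.0388, "y": 0.0234, "z": 0, "spin": 0, "grip": 1}, {"x": -0.0388, "y": 0.0234, "z": 0, "spin": 0, "grip": 1}, {"x": -0.0388, "y": 0.0234, "z": 0, "spin": 0, "grip": 1}, {"x": -0.0388, "y": 0.0234, "z": 0, "spin": 0, "grip": 1}, {"x": -0.0388, "y": 0.0234, "z": 0, "spin": 0, "grip": 1}, {"x": -0.0388, "y": 0.0234, "z": 0, "spin": 0, "grip": 1}]' --squeeze 30

```text
clock: 1.9
position: [0.2961, 0.2933, 0.2395]
ee_rot: [[-0.001, 1.0, 0.001], [1.0, 0.001, 0.0], [0.0, 0.001, -1.0]]
wrist_force: [1.8, 1.0, -0.6]
grip_width: 0.0853
```

Request:
drive_tool --rows '[{"x": -0.0388, "y": 0.0234, "z": 0, "spin": 0, "grip": 1}, {"x": -0.0388, "y": 0.0234, "z": 0, "spin": 0, "grip": 1}, {"x": -0.0388, "y": 0.0234, "z": 0, "spin": 0, "grip": 1}, {"x": -0.0388, "y": 0.0234, "z": 0, "spin": 0, "grip": 1}, {"x": -0.0388, "y": 0.0234, "z": 0, "spin": 0, "grip": 1}, {"x": -0.0388, "y": 0.0234, "z": 0, "spin": 0, "grip": 1}, {"x": 0, "y": 0, "z": 0.04, "spin": 0, "grip": 1}, {"x": 0, "y": 0, "z": 0.0, "spin": 0, "grip": 1}]'

```text
clock: 2.7
position: [0.4343, 0.0614, 0.1962]
ee_rot: [[0.002, 1.0, -0.008], [1.0, -0.002, 0.001], [0.001, -0.008, -1.0]]
wrist_force: [-1.0, 0.1, 1.3]
grip_width: 0.0855
```

Request:
drive_tool --rows '[{"x": 0, "y": 0, "z": 0.045, "spin": 0, "grip": 1}, {"x": 0, "y": 0, "z": 0.045, "spin": 0, "grip": 1}, {"x": 0, "y": 0, "z": 0.04, "spin": 0, "grip": 1}, {"x": 0, "y": 0, "z": 0.024, "spin": 0, "grip": 1}, {"x": 0, "y": 0, "z": 0, "spin": 0, "grip": 1}, {"x": 0, "y": 0, "z": 0, "spin": 0, "grip": -1}, {"x": 0, "y": 0, "z": 0, "spin": 0, "grip": -1}, {"x": 0, "y": 0, "z": 0, "spin": 0, "grip": -1}]'

```text
clock: 3.5
position: [0.437, 0.0623, 0.0472]
ee_rot: [[-0.0, 1.0, 0.004], [1.0, 0.0, -0.0], [-0.0, 0.004, -1.0]]
wrist_force: [-0.4, 2.4, 6.7]
grip_width: 0.054
```

Request:
drive_tool --rows '[{"x": 0, "y": 0, "z": 0, "spin": 0, "grip": -1}, {"x": 0, "y": 0, "z": 0, "spin": 0, "grip": -1}, {"x": 0, "y": 0, "z": 0, "spin": 0, "grip": -1}]'

```text
clock: 3.8
position: [0.437, 0.0623, 0.0472]
ee_rot: [[-0.0, 1.0, 0.004], [1.0, 0.0, -0.0], [-0.0, 0.004, -1.0]]
wrist_force: [-0.8, 2.8, 7.2]
grip_width: 0.0542
```

Request:
drive_tool --rows '[{"x": 0, "y": 0, "z": -0.03, "spin": 0, "grip": -1}, {"x": 0, "y": 0, "z": -0.04, "spin": 0, "grip": -1}, {"x": 0, "y": 0, "z": -0.03, "spin": 0, "grip": -1}, {"x": -0.0066, "y": 0.043, "z": 0, "spin": 0, "grip": -1}, {"x": -0.0066, "y": 0.043, "z": 0, "spin": 0, "grip": -1}, {"x": -0.0066, "y": 0.043, "z": 0, "spin": 0, "grip": -1}, {"x": -0.0066, "y": 0.043, "z": 0, "spin": 0, "grip": -1}, {"x": -0.0066, "y": 0.043, "z": 0, "spin": 0, "grip": -1}]'

```text
clock: 4.6
position: [0.6524, 0.0291, 0.1469]
ee_rot: [[-0.0, 1.0, 0.001], [1.0, 0.0, -0.0], [-0.0, 0.001, -1.0]]
wrist_force: [0.2, 0.6, -2.2]
grip_width: 0.0539
```

Request:
drive_tool --rows '[{"x": 0, "y": 0, "z": 0, "spin": 0, "grip": -1}, {"x": 0, "y": 0, "z": 0, "spin": 0, "grip": -1}]'

```text
clock: 4.8
position: [0.6509, 0.0292, 0.1457]
ee_rot: [[-0.0, 1.0, -0.0], [1.0, 0.0, 0.0], [0.0, -0.0, -1.0]]
wrist_force: [-0.1, -0.1, -1.8]
grip_width: 0.054
```

Run:
```python
from m import *
s=arm.read_state(); p=s["position"]; print(p.round(4),s["wrist_force"].round(1))
for n in("top","side"):
    c=vision.read_camera(n); W=cloud(c); save(c,n+"1",k=1.5); 
    for d in masks_of("cup",c)[:2]:
        P=W[d["region"]]; P=P[~np.isnan(P).any(1)]
        print(n,d["p"],len(P),np.percentile(P,[1,50,99],axis=0).round(4).tolist())
        Q=P[(np.hypot(*(P[:,:2]-p[:2]).T)<.04)&(P[:,2]>.09)]
        if len(Q)>30: r=circ(Q[Q[:,2]>.13],.028,p[:2]); print(r.x.round(4))
```

```text
[0.6509 0.0292 0.1457] [-0.1 -0.1 -1.8]
side 0.76 420 [[0.6205, 0.0029, 0.1038], [0.6371, 0.0473, 0.1362], [0.6677, 0.0554, 0.1621]]
[0.6502 0.0293]
side 0.43 278 [[0.4779, -0.3149, 0.0282], [0.5023, -0.2304, 0.0912], [0.5355, -0.2141, 0.1243]]
```

Request:
drive_tool --rows '[{"x": 0, "y": 0.002, "z": 0.015, "spin": 0, "grip": -1}, {"x": 0, "y": 0, "z": 0.012, "spin": 0, "grip": -1}, {"x": 0, "y": 0, "z": 0.006, "spin": 0, "grip": -1}, {"x": 0, "y": 0, "z": 0.003, "spin": 0, "grip": -1}, {"x": 0, "y": 0, "z": 0.002, "spin": 0, "grip": -1}, {"x": 0, "y": 0, "z": 0.0, "spin": 0, "grip": -1}, {"x": 0, "y": 0, "z": 0.0, "spin": 0, "grip": -1}]'

```text
clock: 5.7
position: [0.6531, 0.0291, 0.1078]
ee_rot: [[-0.0, 1.0, 0.001], [1.0, 0.0, -0.0], [-0.0, 0.001, -1.0]]
wrist_force: [-1.3, -0.0, 0.6]
grip_width: 0.0542
```

Request:
drive_tool --rows '[{"x": 0, "y": 0, "z": 0, "spin": 0, "grip": 0.5}, {"x": 0, "y": 0, "z": 0, "spin": 0, "grip": 0.8}, {"x": 0, "y": 0, "z": 0, "spin": 0, "grip": 0.8}, {"x": 0, "y": 0, "z": 0, "spin": 0, "grip": 0.8}, {"x": 0, "y": 0, "z": -0.03, "spin": 0, "grip": 0.8}, {"x": 0, "y": 0, "z": -0.04, "spin": 0, "grip": 0.8}, {"x": 0, "y": 0, "z": -0.02, "spin": 0, "grip": 0.8}, {"x": 0.022, "y": -0.045, "z": 0.0, "spin": 0, "grip": -1}]'

```text
clock: 6.5
position: [0.6124, 0.049, 0.2003]
ee_rot: [[0.003, 1.0, 0.01], [1.0, -0.003, -0.002], [-0.002, 0.01, -1.0]]
wrist_force: [-0.3, 0.9, 0.2]
grip_width: 0.064
```

Request:
drive_tool --rows '[{"x": 0.022, "y": -0.045, "z": 0, "spin": 0, "grip": -1}, {"x": 0.001, "y": -0.009, "z": 0.02, "spin": 0, "grip": -1}, {"x": 0, "y": 0, "z": 0.04, "spin": 0, "grip": -1}, {"x": 0, "y": 0, "z": 0.03, "spin": 0, "grip": -1}, {"x": 0, "y": 0, "z": 0.0, "spin": 0, "grip": -1}]'

```text
clock: 7.0
position: [0.5522, 0.0742, 0.1042]
ee_rot: [[-0.0, 1.0, -0.007], [1.0, 0.0, 0.001], [0.001, -0.007, -1.0]]
wrist_force: [-0.2, 0.6, 0.5]
grip_width: -0.0001
```

Run:
```python
from m import *
s=arm.read_state(); p=s["position"]; print(p.round(4),s["wrist_force"].round(1),s["grip_width"])
for n in("top","side"):
    c=vision.read_camera(n); W=cloud(c); save(c,n+"2",k=1.5)
    P=near(W,(.6525,.0293),.036); Q=P[(P[:,2]>.115)&(P[:,2]<.13)]; print(n,"rim",circ(Q).x.round(4) if len(Q)>20 else 0,len(Q))
    Q=near(W,(.6525,.0293),.07); Q=Q[abs(Q[:,2]-.062)<.006]; print("pan z",np.median(Q[:,2]))
```

```text
[0.5522 0.0742 0.1042] [-0.2  0.6  0.5] -9.952073043276875e-05
top rim [0.6516 0.0298 0.0264] 68
pan z 0.060818561291603956
side rim [0.6507 0.0304 0.0264] 203
pan z 0.06074102702470863
```

View pics/side2.png

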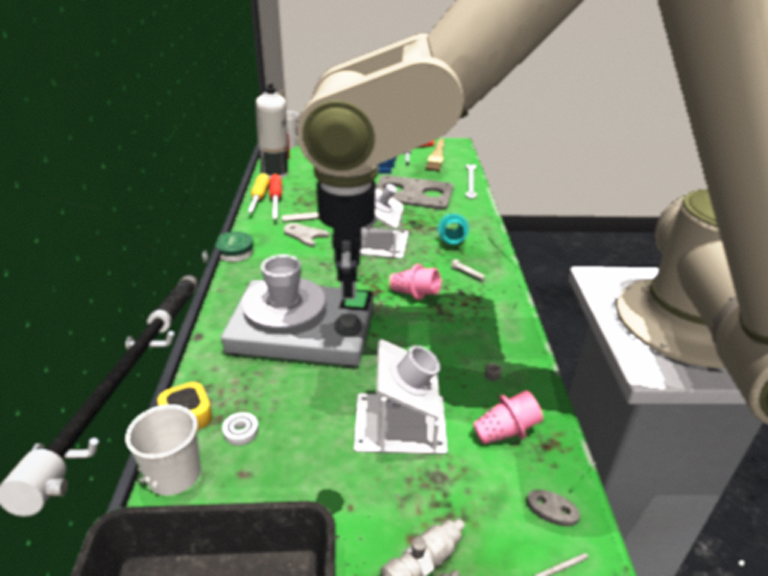

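Cup stands upright in the pan ring (282,275) with the pan sunk about 1.7 mm. The closed jaws are over the tare key (347,323). Pressing it now.

Request:
drive_tool --rows '[{"x": 0, "y": 0.001, "z": 0.02, "spin": 0, "grip": -1}, {"x": 0, "y": 0, "z": 0.011, "spin": 0, "grip": -1}, {"x": 0, "y": 0, "z": 0.003, "spin": 0, "grip": -1}, {"x": 0, "y": 0, "z": 0.003, "spin": 0, "grip": -1}, {"x": 0, "y": 0, "z": 0, "spin": 0, "grip": -1}, {"x": 0, "y": 0, "z": 0, "spin": 0, "grip": -1}]'

```text
clock: 7.7
position: [0.5554, 0.0741, 0.0709]
ee_rot: [[-0.0, 1.0, 0.001], [1.0, 0.0, -0.0], [-0.0, 0.001, -1.0]]
wrist_force: [-0.1, 0.1, -0.2]
grip_width: 0.0002
```

Request:
drive_tool --rows '[{"x": 0, "y": 0, "z": 0.003, "spin": 0, "grip": -1}, {"x": 0, "y": 0, "z": 0.002, "spin": 0, "grip": -1}, {"x": 0, "y": 0, "z": 0.002, "spin": 0, "grip": -1}, {"x": 0, "y": 0, "z": 0, "spin": 0, "grip": -1}, {"x": 0, "y": 0, "z": 0, "spin": 0, "grip": -1}]'

```text
clock: 8.2
position: [0.5556, 0.0741, 0.064]
ee_rot: [[-0.0, 1.0, 0.002], [1.0, 0.0, -0.0], [-0.0, 0.002, -1.0]]
wrist_force: [-0.7, -0.6, 7.3]
grip_width: -0.0001
```

Request:
drive_tool --rows '[{"x": 0, "y": 0, "z": 0.001, "spin": 0, "grip": -1}, {"x": 0, "y": 0, "z": 0, "spin": 0, "grip": -1}, {"x": 0, "y": 0, "z": -0.005, "spin": 0, "grip": -1}, {"x": 0, "y": 0, "z": -0.03, "spin": 0, "grip": -1}, {"x": 0, "y": 0, "z": -0.05, "spin": 0, "grip": -1}, {"x": 0, "y": 0, "z": -0.05, "spin": 0, "grip": -1}, {"x": 0.037, "y": -0.023, "z": 0, "spin": 0, "grip": -1}, {"x": 0.037, "y": -0.023, "z": 0, "spin": 0, "grip": 0.65}]'

```text
clock: 9.0
position: [0.5089, 0.1483, 0.1983]
ee_rot: [[0.002, 1.0, 0.002], [1.0, -0.002, 0.0], [0.0, 0.002, -1.0]]
wrist_force: [0.7, -0.0, -1.2]
grip_width: 0.013
```

Request:
drive_tool --rows '[{"x": 0.037, "y": -0.023, "z": 0, "spin": 0, "grip": 0.65}, {"x": 0.037, "y": -0.023, "z": 0, "spin": 0, "grip": 0.65}, {"x": 0, "y": 0, "z": 0, "spin": 0.037, "grip": 0.65}, {"x": 0, "y": 0, "z": 0.03, "spin": 0, "grip": 0.65}, {"x": 0, "y": 0, "z": 0, "spin": 0, "grip": 0.65}, {"x": 0, "y": 0, "z": 0, "spin": 0, "grip": 0.65}]'

```text
clock: 9.6
position: [0.463, 0.2219, 0.1674]
ee_rot: [[0.037, 0.999, -0.001], [0.999, -0.037, -0.0], [-0.0, -0.001, -1.0]]
wrist_force: [0.0, 0.6, 0.4]
grip_width: 0.0702
```

Request:
drive_tool --rows '[{"x": 0, "y": 0.001, "z": 0.03, "spin": 0, "grip": 0.65}, {"x": 0, "y": 0, "z": 0.025, "spin": 0, "grip": 0.65}, {"x": 0, "y": 0, "z": 0.013, "spin": 0, "grip": 0.65}, {"x": 0, "y": 0, "z": 0, "spin": 0, "grip": 0.65}, {"x": 0, "y": 0, "z": 0, "spin": 0, "grip": -1}, {"x": 0, "y": 0, "z": 0, "spin": 0, "grip": -1}, {"x": 0, "y": 0, "z": 0, "spin": 0, "grip": -1}, {"x": 0, "y": 0, "z": 0, "spin": 0, "grip": -1}]' --squeeze 20

```text
clock: 10.4
position: [0.4648, 0.2221, 0.1008]
ee_rot: [[0.037, 0.999, 0.003], [0.999, -0.037, 0.001], [0.001, 0.003, -1.0]]
wrist_force: [-0.5, -1.0, 6.3]
grip_width: 0.0429
```

Request:
drive_tool --rows '[{"x": 0, "y": -0.004, "z": -0.007, "spin": 0, "grip": -1}, {"x": 0, "y": -0.005, "z": -0.0087, "spin": 0, "grip": -1}, {"x": 0, "y": -0.005, "z": -0.0087, "spin": 0, "grip": -1}, {"x": 0, "y": -0.004, "z": -0.007, "spin": 0, "grip": -1}, {"x": 0, "y": 0, "z": 0, "spin": 0, "grip": -1}]'

```text
clock: 10.9
position: [0.4459, 0.2229, 0.1319]
ee_rot: [[0.036, 0.999, 0.002], [0.999, -0.036, 0.0], [0.0, 0.002, -1.0]]
wrist_force: [0.3, 0.3, -1.7]
grip_width: 0.043
```

```bash
cat > seen.py <<'E'
from m import *
import sys
# usage: seen.py tag x0 y0 x1 y1 : side crop
s=arm.read_state(); print(s["position"].round(4),s["wrist_force"].round(1),round(s["grip_width"],4),s["clock"])
c=vision.read_camera("side"); np.savez(sys.argv[1]+".npz",W=cloud(c),px=c["pixels"])
a=list(map(int,sys.argv[2:6])); save(c,sys.argv[1],a,600/max(a[2]-a[0],a[3]-a[1]))
E
python3 seen.py s3 215 160 345 290
```

```text
[0.4459 0.2229 0.1319] [ 0.3  0.3 -1.7] 0.043 10.9
```

View pics/s3.png

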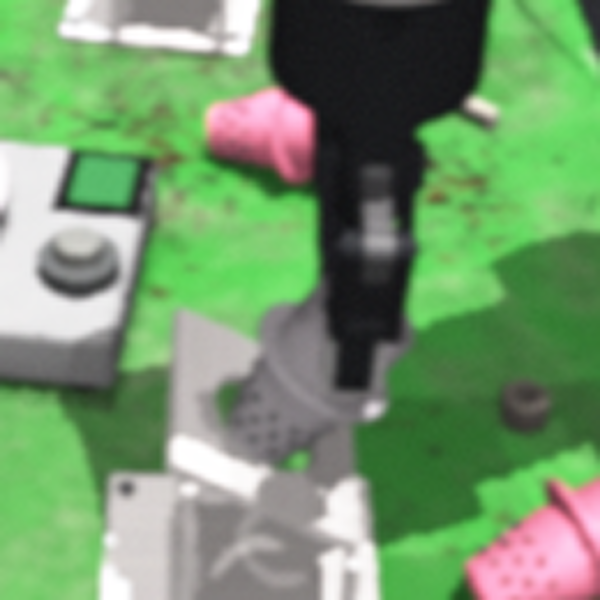

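Held at the collar, still tilted about 30° with the narrow end in the hole (270,430 in the crop). Next I pivot it upright against the fixed hole edge.

Request:
drive_tool --rows '[{"x": 0, "y": 0.005, "z": 0, "spin": 0, "grip": -1}, {"x": 0, "y": 0.005, "z": -0.001, "spin": 0, "grip": -1}, {"x": 0, "y": 0.005, "z": -0.001, "spin": 0, "grip": -1}, {"x": 0, "y": 0.005, "z": -0.002, "spin": 0, "grip": -1}, {"x": 0, "y": 0, "z": 0, "spin": 0, "grip": -1}]'

```text
clock: 11.45
position: [0.4661, 0.2218, 0.1344]
ee_rot: [[0.037, 0.999, -0.002], [0.999, -0.037, -0.0], [-0.0, -0.002, -1.0]]
wrist_force: [-3.8, -0.7, -1.6]
grip_width: 0.043
```

Request:
drive_tool --rows '[{"x": 0, "y": 0.005, "z": -0.002, "spin": 0, "grip": -1}, {"x": 0, "y": 0.005, "z": -0.001, "spin": 0, "grip": -1}, {"x": 0, "y": 0.004, "z": -0.001, "spin": 0, "grip": -1}, {"x": 0, "y": 0, "z": 0, "spin": 0, "grip": -1}]'

```text
clock: 11.85
position: [0.48, 0.2214, 0.1387]
ee_rot: [[0.037, 0.999, -0.001], [0.999, -0.037, -0.0], [-0.0, -0.001, -1.0]]
wrist_force: [-4.5, -0.3, 1.7]
grip_width: 0.0432
```

```bash
python3 seen.py s4 215 160 345 290
```

```text
[0.48   0.2214 0.1387] [-4.5 -0.3  1.7] 0.0432 11.85
```

View pics/s4.png

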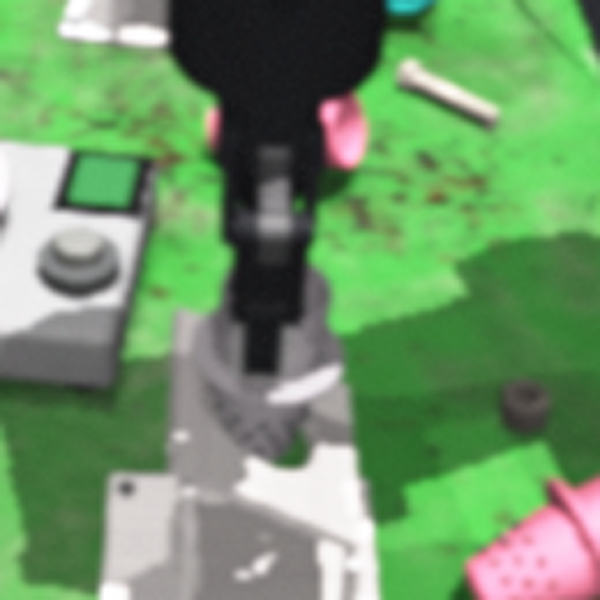

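It is nearly upright with perhaps 5–8° left. A little more, then lift out clear.

Request:
drive_tool --rows '[{"x": 0, "y": 0.004, "z": -0.001, "spin": 0, "grip": -1}, {"x": 0, "y": 0.002, "z": 0, "spin": 0, "grip": -1}, {"x": 0, "y": 0, "z": 0, "spin": 0, "grip": -1}, {"x": 0, "y": -0.004, "z": -0.01, "spin": 0, "grip": -1}, {"x": 0, "y": 0, "z": -0.03, "spin": 0, "grip": -1}, {"x": 0, "y": 0, "z": -0.04, "spin": 0, "grip": -1}, {"x": 0, "y": 0, "z": -0.03, "spin": 0, "grip": -1}, {"x": 0, "y": 0, "z": 0, "spin": 0, "grip": -1}]'

```text
clock: 12.7
position: [0.4838, 0.2217, 0.2546]
ee_rot: [[0.037, 0.999, 0.01], [0.999, -0.037, 0.002], [0.002, 0.01, -1.0]]
wrist_force: [-0.0, 0.5, -2.3]
grip_width: 0.0431
```

```bash
cat > tilt.py <<'E'
from m import *
import sys
from scipy.spatial.transform import Rotation as R
s=arm.read_state(); p=s["position"]; print(p.round(4),s["wrist_force"].round(1),round(s["grip_width"],4),s["clock"])
prof={"strainer":([0,.038,.046,.046,.050,.050,.080],[.0145,.0215,.0215,.03,.03,.0215,.0215]),
      "plug":([0,.040,.058,.058,.062,.062,.098],[.010,.0155,.0155,.025,.025,.010,.010])}[sys.argv[1]]
z=np.array(prof[0]);r=np.array(prof[1]); M=[]
for i in range(len(z)-1):
    n=max(2,int(np.hypot(z[i+1]-z[i],r[i+1]-r[i])/.0003)); t=np.linspace(0,1,n); M.append(np.c_[r[i]+t*(r[i+1]-r[i]),z[i]+t*(z[i+1]-z[i])])
from scipy.spatial import cKDTree
T=cKDTree(np.vstack(M)); cols=[]; u0=float(sys.argv[2])
pc=p+[0,0,.012]
for n in("side","top"):
    c=vision.read_camera(n); W=cloud(c); 
    if len(sys.argv)>4 and n=="side": a=list(map(int,sys.argv[4:8])); save(c,sys.argv[3],a,600/max(a[2]-a[0],a[3]-a[1]))
    px=c["pixels"].astype(int); grey=(px.max(-1)-px.min(-1)<40)&(px.max(-1)>55)
    P=W[grey]; P=P[~np.isnan(P).any(1)]
    d=P-pc; P=P[(np.hypot(d[:,0],d[:,1])<.05)&(d[:,2]>-.09)&(d[:,2]<.03)]
    print(n,len(P)); cols.append(P)
P=np.vstack(cols)
def res(q):
    a=R.from_rotvec([q[2],q[3],0]).apply([0,0,1]); o=np.array([p[0]+q[0],p[1]+q[1],p[2]+.012+q[4]])-a*u0
    d=P-o; h=d@a; rr=np.linalg.norm(d-h[:,None]*a,axis=1); return T.query(np.c_[rr,h])[0]
b=min((LS(res,[0,0,0,t,0],loss="soft_l1",f_scale=.002,x_scale=[.01,.01,.2,.2,.01]) for t in(-.4,-.15,.1)),key=lambda r:r.cost)
q=b.x; a=R.from_rotvec([q[2],q[3],0]).apply([0,0,1]); o=np.array([p[0]+q[0],p[1]+q[1],p[2]+.012+q[4]])-a*u0
print("axis",a.round(3),"tilt deg x,y",np.degrees(a[:2]).round(1),"origin",o.round(4),"res med",np.median(b.fun).round(4),"inlier",(b.fun<.003).mean().round(2))
E
python3 tilt.py strainer 0.074 s5 190 100 320 230
```

```text
[0.4838 0.2217 0.2546] [-0.   0.5 -2.3] 0.0431 12.7
side 1012
top 172
axis [0.021 0.048 0.999] tilt deg x,y [1.2 2.8] origin [0.4766 0.2196 0.1915] res med 0.001 inlier 0.85
```

View pics/s5.png

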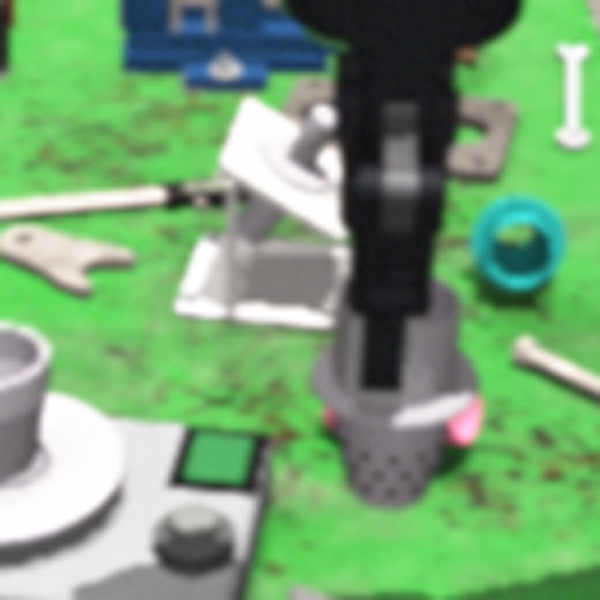

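Strainer hangs upright (fit: about 1–3° tilt), flange level. Carrying it over the cup.

Request:
drive_tool --rows '[{"x": 0, "y": 0, "z": 0, "spin": -0.037, "grip": -1}, {"x": -0.0319, "y": 0.0289, "z": 0, "spin": 0, "grip": -1}, {"x": -0.0319, "y": 0.0289, "z": 0, "spin": 0, "grip": -1}, {"x": -0.0319, "y": 0.0289, "z": 0, "spin": 0, "grip": -1}, {"x": -0.0319, "y": 0.0289, "z": 0, "spin": 0, "grip": -1}, {"x": -0.0319, "y": 0.0289, "z": 0, "spin": 0, "grip": -1}, {"x": -0.0319, "y": 0.0289, "z": 0, "spin": 0, "grip": -1}, {"x": 0, "y": 0, "z": 0, "spin": 0, "grip": -1}]'

```text
clock: 13.6
position: [0.6576, 0.0255, 0.2462]
ee_rot: [[0.005, 1.0, -0.003], [1.0, -0.005, -0.001], [-0.001, -0.003, -1.0]]
wrist_force: [-1.8, 1.0, -2.7]
grip_width: 0.0431
```

Request:
drive_tool --rows '[{"x": 0, "y": 0, "z": 0.03, "spin": 0, "grip": -1}, {"x": 0, "y": 0, "z": 0.02, "spin": 0, "grip": -1}, {"x": 0, "y": 0, "z": 0, "spin": 0, "grip": -1}, {"x": 0, "y": 0, "z": 0, "spin": 0, "grip": -1}]'

```text
clock: 14.0
position: [0.6554, 0.0302, 0.1995]
ee_rot: [[-0.0, 1.0, -0.001], [1.0, 0.0, 0.0], [0.0, -0.001, -1.0]]
wrist_force: [0.3, -1.1, -0.6]
grip_width: 0.0427
```

```bash
python3 tilt.py strainer 0.074 s6 130 120 250 240
```

```text
[0.6554 0.0302 0.1995] [ 0.3 -1.1 -0.6] 0.0427 14.0
side 715
top 0
axis [0.044 0.046 0.998] tilt deg x,y [2.5 2.6] origin [0.6473 0.028  0.136 ] res med 0.0011 inlier 0.79
```

View pics/s6.png

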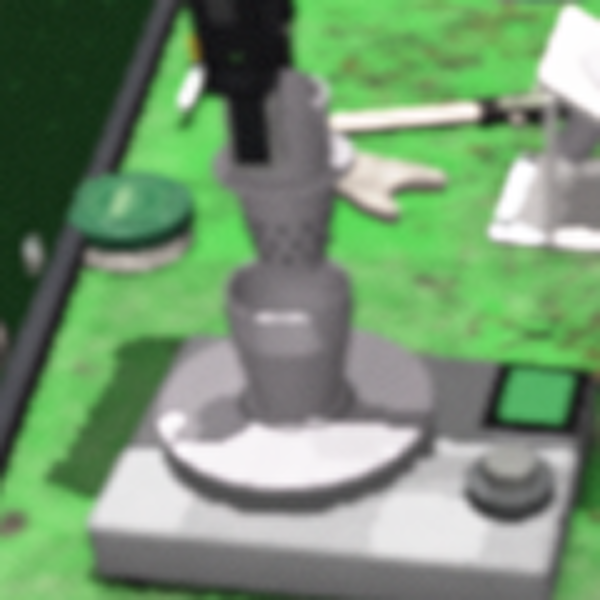

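Request:
drive_tool --rows '[{"x": 0, "y": 0.0015, "z": 0.015, "spin": 0, "grip": -1}, {"x": 0, "y": 0, "z": 0.018, "spin": 0, "grip": -1}, {"x": 0, "y": 0, "z": 0.015, "spin": 0, "grip": -1}, {"x": 0, "y": 0, "z": 0.006, "spin": 0, "grip": -1}, {"x": 0, "y": 0, "z": 0.002, "spin": 0, "grip": -1}, {"x": 0, "y": 0, "z": 0, "spin": 0, "grip": -1}, {"x": 0, "y": 0, "z": 0, "spin": 0, "grip": -1}]'

```text
clock: 14.8
position: [0.6574, 0.03, 0.1448]
ee_rot: [[-0.0, 1.0, 0.002], [1.0, 0.0, -0.0], [-0.0, 0.002, -1.0]]
wrist_force: [-0.2, 0.2, -2.3]
grip_width: 0.0429
```

Free so far, with the full weight still on the gripper. Going down in small steps.

Request:
drive_tool --rows '[{"x": 0, "y": 0, "z": 0.002, "spin": 0, "grip": -1}, {"x": 0, "y": 0, "z": 0.002, "spin": 0, "grip": -1}, {"x": 0, "y": 0, "z": 0, "spin": 0, "grip": -1}, {"x": 0, "y": 0, "z": 0, "spin": 0, "grip": -1}]'

```text
clock: 15.2
position: [0.6571, 0.03, 0.1399]
ee_rot: [[-0.0, 1.0, 0.0], [1.0, 0.0, -0.0], [-0.0, 0.0, -1.0]]
wrist_force: [0.6, 0.0, -1.3]
grip_width: 0.0428
```

Request:
drive_tool --rows '[{"x": 0, "y": 0, "z": 0.002, "spin": 0, "grip": -1}, {"x": 0, "y": 0, "z": 0, "spin": 0, "grip": -1}, {"x": 0, "y": 0, "z": 0, "spin": 0, "grip": -1}]'

```text
clock: 15.5
position: [0.6571, 0.03, 0.1379]
ee_rot: [[-0.0, 1.0, 0.0], [1.0, 0.0, -0.0], [-0.0, 0.0, -1.0]]
wrist_force: [-0.2, -1.0, 0.6]
grip_width: 0.0427
```

Request:
drive_tool --rows '[{"x": 0, "y": 0, "z": 0, "spin": 0, "grip": 0.2}, {"x": 0, "y": 0, "z": 0, "spin": 0, "grip": 0.5}, {"x": 0, "y": 0, "z": 0, "spin": 0, "grip": 0.6}, {"x": 0, "y": 0, "z": 0, "spin": 0, "grip": 0.6}, {"x": 0, "y": 0, "z": -0.03, "spin": 0, "grip": 0.6}, {"x": 0, "y": 0, "z": -0.04, "spin": 0, "grip": 0.6}, {"x": -0.04, "y": -0.025, "z": -0.005, "spin": 0, "grip": 0.6}, {"x": -0.04, "y": -0.025, "z": 0, "spin": 0, "grip": 0.6}]'

```text
clock: 16.3
position: [0.607, -0.0503, 0.2143]
ee_rot: [[-0.003, 1.0, 0.003], [1.0, 0.003, -0.001], [-0.001, 0.003, -1.0]]
wrist_force: [1.8, -0.6, 0.0]
grip_width: 0.0682
```

Request:
drive_tool --rows '[{"x": -0.04, "y": -0.025, "z": 0, "spin": 0, "grip": 0.5}, {"x": -0.04, "y": -0.025, "z": 0, "spin": 0, "grip": 0.5}, {"x": -0.04, "y": -0.025, "z": 0, "spin": 0, "grip": 0.5}, {"x": 0, "y": 0, "z": 0, "spin": 0.08, "grip": 0.5}, {"x": 0, "y": 0, "z": 0, "spin": 0.08, "grip": 0.5}, {"x": 0, "y": 0, "z": 0, "spin": 0, "grip": 0}]'

```text
clock: 16.9
position: [0.5319, -0.1704, 0.2128]
ee_rot: [[0.161, 0.987, 0.0], [0.987, -0.161, -0.0], [-0.0, 0.0, -1.0]]
wrist_force: [-0.4, 0.8, -0.3]
grip_width: 0.0511
```

```bash
cat > nest.py <<'E'
from m import *
from scipy.spatial.transform import Rotation as R
s=arm.read_state(); print(s["position"].round(4),s["ee_rot"].round(3).tolist(),s["clock"])
cup=np.array([.6513,.030])
for n in("side","top"):
    c=vision.read_camera(n); W=cloud(c); save(c,n+"7",None,1.5)
    P=near(W,cup,.045)
    F=P[(P[:,2]>.113)&(P[:,2]<.135)&(np.hypot(*(P[:,:2]-cup).T)>.024)]
    C=P[(P[:,2]>.132)&(P[:,2]<.150)]; T=P[P[:,2]>.150]
    print(n,"flange n",len(F),"top z",np.percentile(F[:,2],[50,95]).round(4),"collar",circ(C,.0215,cup).x.round(4),len(C),"rim",circ(T).x.round(4),"z",np.percentile(T[:,2],[50,95]).round(4))
    A=F[F[:,2]>.1195]; L=np.linalg.lstsq(np.c_[A[:,:2]-cup,np.ones(len(A))],A[:,2],rcond=None)[0]; print(" flange plane slope",L.round(4))
    Q=near(W,(.6525,.0293),.06); Q=Q[abs(Q[:,2]-.060)<.006]; print(" pan z",np.median(Q[:,2]).round(4))
E
python3 nest.py
```

```text
[ 0.5319 -0.1704  0.2128] [[0.161, 0.987, 0.0], [0.987, -0.161, -0.0], [-0.0, 0.0, -1.0]] 16.9
side flange n 174 top z [0.1228 0.1258] collar [0.65   0.0295] 238 rim [0.6499 0.0297 0.02  ] z [0.1535 0.1557]
 flange plane slope [-0.0004 -0.0346  0.1246]
 pan z 0.059
top flange n 130 top z [0.1248 0.1268] collar [0.6497 0.0287] 76 rim [0.6508 0.0291 0.02  ] z [0.1545 0.157 ]
 flange plane slope [-0.0016  0.0004  0.1248]
 pan z 0.0591
```

The strainer is seated: flange top 0.125, level, centred at (0.650, 0.0295), pan sunk about 3 mm. Now the plug.

Request:
drive_tool --rows '[{"x": -0.035, "y": -0.0155, "z": 0, "spin": 0, "grip": 0.2}, {"x": -0.035, "y": -0.0155, "z": 0, "spin": 0, "grip": 0.2}, {"x": 0, "y": 0, "z": 0.04, "spin": 0, "grip": 0.2}, {"x": 0, "y": 0, "z": 0.035, "spin": 0, "grip": 0.2}, {"x": 0, "y": 0, "z": 0.02, "spin": 0, "grip": 0.2}, {"x": 0, "y": 0, "z": 0, "spin": 0, "grip": 0.2}, {"x": 0, "y": 0, "z": 0, "spin": 0, "grip": 0.2}]'

```text
clock: 17.7
position: [0.4908, -0.2342, 0.1184]
ee_rot: [[0.158, 0.987, 0.0], [0.987, -0.158, -0.0], [-0.0, 0.001, -1.0]]
wrist_force: [0.2, -0.0, 0.2]
grip_width: 0.0511
```

Request:
drive_tool --rows '[{"x": 0, "y": 0, "z": 0.01, "spin": 0, "grip": 0.2}, {"x": 0, "y": 0, "z": 0.005, "spin": 0, "grip": 0.2}, {"x": 0, "y": 0, "z": 0, "spin": 0, "grip": -0.2}, {"x": 0, "y": 0, "z": 0, "spin": 0, "grip": -1}, {"x": 0, "y": 0, "z": 0, "spin": 0, "grip": -1}, {"x": 0, "y": 0, "z": 0, "spin": 0, "grip": -1}, {"x": 0, "y": 0, "z": 0, "spin": 0, "grip": -1}]' --squeeze 20

```text
clock: 18.4
position: [0.4904, -0.2343, 0.103]
ee_rot: [[0.159, 0.987, 0.0], [0.987, -0.159, -0.0], [-0.0, 0.0, -1.0]]
wrist_force: [-0.7, 0.7, 1.3]
grip_width: 0.0184
```

Request:
drive_tool --rows '[{"x": 0, "y": -0.0044, "z": -0.0076, "spin": 0, "grip": -1}, {"x": 0, "y": -0.0044, "z": -0.0076, "spin": 0, "grip": -1}, {"x": 0, "y": -0.0044, "z": -0.0076, "spin": 0, "grip": -1}, {"x": 0, "y": -0.0044, "z": -0.0076, "spin": 0, "grip": -1}, {"x": 0, "y": -0.0044, "z": -0.0076, "spin": 0, "grip": -1}, {"x": 0, "y": 0, "z": 0, "spin": 0, "grip": -1}, {"x": 0, "y": 0, "z": 0, "spin": 0, "grip": -1}]'

```text
clock: 19.1
position: [0.4685, -0.2307, 0.1409]
ee_rot: [[0.159, 0.987, 0.0], [0.987, -0.159, -0.0], [-0.0, 0.0, -1.0]]
wrist_force: [-0.5, -0.1, -1.3]
grip_width: 0.0188
```

Request:
drive_tool --rows '[{"x": 0, "y": 0.005, "z": 0, "spin": 0, "grip": -1}, {"x": 0, "y": 0.006, "z": -0.001, "spin": 0, "grip": -1}, {"x": 0, "y": 0.006, "z": -0.003, "spin": 0, "grip": -1}, {"x": 0, "y": 0.006, "z": -0.003, "spin": 0, "grip": -1}, {"x": 0, "y": 0.006, "z": -0.002, "spin": 0, "grip": -1}, {"x": 0, "y": 0, "z": 0, "spin": 0, "grip": -1}]'

```text
clock: 19.7
position: [0.498, -0.2354, 0.1499]
ee_rot: [[0.159, 0.987, 0.001], [0.987, -0.159, -0.0], [-0.0, 0.001, -1.0]]
wrist_force: [-2.4, -0.2, -0.3]
grip_width: 0.0186
```

```bash
python3 tilt.py plug 0.088 s8 185 70 285 170
```

```text
[ 0.498  -0.2354  0.1499] [-2.4 -0.2 -0.3] 0.0186 19.7
side 597
top 268
axis [ 0.118 -0.347  0.93 ] tilt deg x,y [  6.8 -19.9] origin [ 0.5026 -0.2009  0.0583] res med 0.0068 inlier 0.22
```

View pics/s8.png

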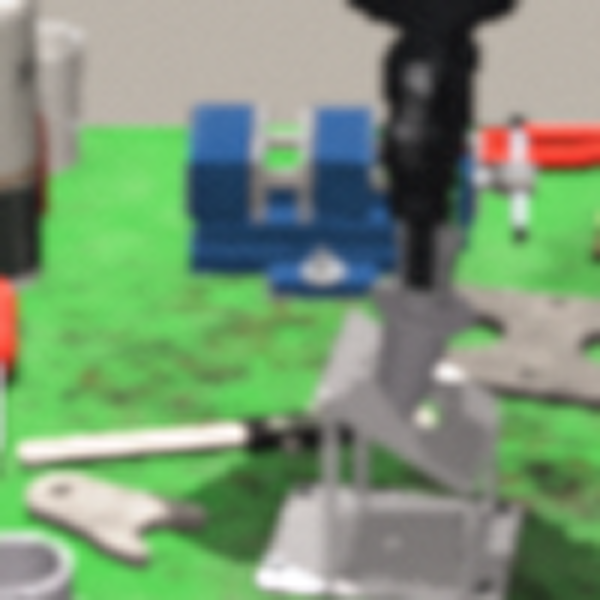

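The plug is pivoting in the hole (400,380), with roughly 10–15° left. More push, then lift and measure.

Request:
drive_tool --rows '[{"x": 0, "y": 0.005, "z": -0.001, "spin": 0, "grip": -1}, {"x": 0, "y": 0.005, "z": -0.001, "spin": 0, "grip": -1}, {"x": 0, "y": 0.005, "z": 0, "spin": 0, "grip": -1}, {"x": 0, "y": 0, "z": 0, "spin": 0, "grip": -1}, {"x": 0, "y": 0, "z": 0, "spin": 0, "grip": -1}]'

```text
clock: 20.3
position: [0.5123, -0.2378, 0.1517]
ee_rot: [[0.159, 0.987, 0.001], [0.987, -0.159, -0.0], [-0.0, 0.001, -1.0]]
wrist_force: [-2.9, -0.2, 0.4]
grip_width: 0.0188
```

```bash
python3 seen.py s9 185 70 285 170
```

```text
[ 0.5123 -0.2378  0.1517] [-2.9 -0.2  0.4] 0.0188 20.3
```

View pics/s9.png

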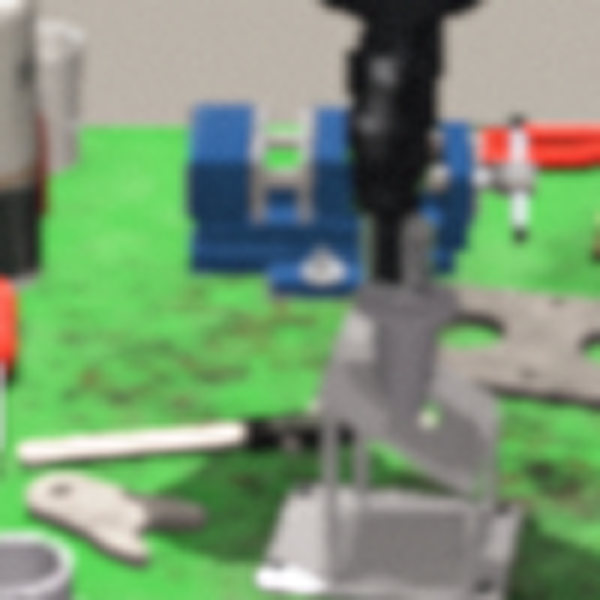

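The plug looks upright now (axis at col 410 from row 240 to 420), but the knob sits toward the pads' near edge. I'll squeeze a bit more and lift gently.

Request:
drive_tool --rows '[{"x": 0, "y": 0, "z": 0, "spin": 0, "grip": -1}, {"x": 0, "y": -0.003, "z": -0.002, "spin": 0, "grip": -1}, {"x": 0, "y": -0.002, "z": -0.008, "spin": 0, "grip": -1}, {"x": 0, "y": 0, "z": -0.015, "spin": 0, "grip": -1}, {"x": 0, "y": 0, "z": -0.025, "spin": 0, "grip": -1}, {"x": 0, "y": 0, "z": -0.03, "spin": 0, "grip": -1}, {"x": 0, "y": 0, "z": -0.03, "spin": 0, "grip": -1}, {"x": 0, "y": 0, "z": 0, "spin": 0, "grip": -1}]' --squeeze 35

```text
clock: 21.15
position: [0.5081, -0.2376, 0.2665]
ee_rot: [[0.159, 0.987, 0.007], [0.987, -0.159, -0.005], [-0.004, 0.008, -1.0]]
wrist_force: [0.5, 0.4, -2.5]
grip_width: 0.0182
```

```bash
sed -i 's/(-.4,-.15,.1)/(-.3,-.1,0,.1)/; s/d\[:,2\]>-.09/d[:,2]>-.105/' tilt.py; python3 tilt.py plug 0.088 s10 180 30 290 140
```

```text
[ 0.5081 -0.2376  0.2665] [ 0.5  0.4 -2.5] 0.0182 21.15
side 431
top 22
axis [0.046 0.097 0.994] tilt deg x,y [2.6 5.6] origin [ 0.5016 -0.2403  0.1912] res med 0.0015 inlier 0.75
```

Request:
drive_tool --rows '[{"x": 0, "y": 0, "z": 0, "spin": -0.08, "grip": -1}, {"x": 0, "y": 0, "z": 0, "spin": -0.08, "grip": -1}, {"x": 0.0381, "y": 0.0209, "z": 0, "spin": 0, "grip": -1}, {"x": 0.0381, "y": 0.0209, "z": 0, "spin": 0, "grip": -1}, {"x": 0.0381, "y": 0.0209, "z": 0, "spin": 0, "grip": -1}, {"x": 0.0381, "y": 0.0209, "z": 0, "spin": 0, "grip": -1}, {"x": 0.0381, "y": 0.0209, "z": 0, "spin": 0, "grip": -1}, {"x": 0.0381, "y": 0.0209, "z": 0, "spin": 0, "grip": -1}]'

```text
clock: 22.05
position: [0.6326, -0.0065, 0.2602]
ee_rot: [[-0.0, 1.0, -0.003], [1.0, 0.0, 0.001], [0.001, -0.003, -1.0]]
wrist_force: [0.4, -0.6, -1.0]
grip_width: 0.0178
```

Request:
drive_tool --rows '[{"x": 0.0381, "y": 0.0209, "z": 0, "spin": 0, "grip": -1}, {"x": 0, "y": 0, "z": 0, "spin": 0, "grip": -1}, {"x": 0, "y": 0, "z": 0, "spin": 0, "grip": -1}, {"x": 0, "y": 0, "z": 0, "spin": 0, "grip": -1}]'

```text
clock: 22.45
position: [0.6529, 0.029, 0.2609]
ee_rot: [[0.001, 1.0, -0.002], [1.0, -0.001, -0.0], [-0.0, -0.002, -1.0]]
wrist_force: [0.2, -0.4, -1.4]
grip_width: 0.0181
```

```bash
cat >> tilt.py <<'E'
r2=min((LS(lambda k:res([k[0],0,0,k[1],k[2]]),[0,t,0],loss="soft_l1",f_scale=.002,x_scale=[.01,.2,.01]) for t in(-.3,-.1,0,.1)),key=lambda r:r.cost)
k=r2.x; print("constrained: x off at grip",k[0].round(4),"tilt x deg",np.degrees(k[1]).round(1),"origin",(p+[k[0]-np.sin(k[1])*u0,0,.012+k[2]-u0]).round(4),"inl",(r2.fun<.003).mean().round(2))
E
python3 tilt.py plug 0.088 s11 135 80 255 200
```

```text
[0.6529 0.029  0.2609] [ 0.2 -0.4 -1.4] 0.0181 22.45
side 610
top 27
axis [0.019 0.088 0.996] tilt deg x,y [1.1 5. ] origin [0.6461 0.0251 0.1845] res med 0.0013 inlier 0.82
constrained: x off at grip -0.0069 tilt x deg -1.1 origin [0.6476 0.029  0.1866] inl 0.76
```

View pics/s11.png

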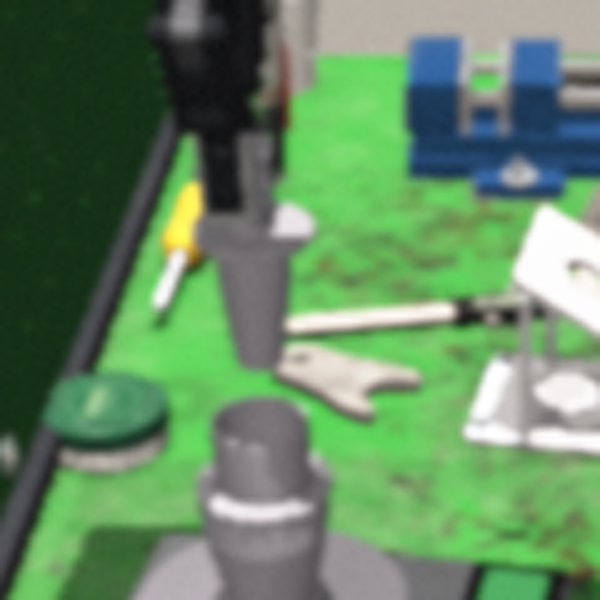

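Plug hangs upright just above the open strainer (plug axis col 258, strainer mouth centre col 262). Shift 3 mm ahead and lower in stages.

Request:
drive_tool --rows '[{"x": 0.0005, "y": 0.003, "z": 0.0, "spin": 0, "grip": -1}, {"x": 0, "y": 0, "z": 0.015, "spin": 0, "grip": -1}, {"x": 0, "y": 0, "z": 0.015, "spin": 0, "grip": -1}, {"x": 0, "y": 0, "z": 0.012, "spin": 0, "grip": -1}, {"x": 0, "y": 0, "z": 0.01, "spin": 0, "grip": -1}, {"x": 0, "y": 0, "z": 0.008, "spin": 0, "grip": -1}, {"x": 0, "y": 0, "z": 0, "spin": 0, "grip": -1}, {"x": 0, "y": 0, "z": 0, "spin": 0, "grip": -1}]'

```text
clock: 23.35
position: [0.6565, 0.0303, 0.2021]
ee_rot: [[-0.0, 1.0, 0.001], [1.0, 0.0, -0.0], [-0.0, 0.001, -1.0]]
wrist_force: [-0.4, -1.1, -0.8]
grip_width: 0.0184
```

```bash
sed -i 's/(d\[:,2\]>-.105)/(P[:,2]>.163)/' tilt.py; python3 tilt.py plug 0.088
python3 - <<'E'
from m import *
c=vision.read_camera("side"); W=cloud(c); P=near(W,(.650,.0295),.045)
C=P[(P[:,2]>.130)&(P[:,2]<.150)]; print("collar",circ(C,.0215,np.array([.65,.0295])).x.round(4)); save(c,"s12",(135,110,235,210),6)
E
```

```text
[0.6565 0.0303 0.2021] [-0.4 -1.1 -0.8] 0.0184 23.35
side 408
top 0
axis [0.036 0.143 0.989] tilt deg x,y [2.1 8.2] origin [0.6489 0.0228 0.1266] res med 0.0012 inlier 0.83
constrained: x off at grip -0.0061 tilt x deg -0.4 origin [0.6511 0.0303 0.1242] inl 0.78
collar [0.6501 0.0283]
```

Request:
drive_tool --rows '[{"x": -0.001, "y": -0.0005, "z": 0.008, "spin": 0, "grip": -1}, {"x": 0, "y": 0, "z": 0.007, "spin": 0, "grip": -1}, {"x": 0, "y": 0, "z": 0.004, "spin": 0, "grip": -1}, {"x": 0, "y": 0, "z": 0.003, "spin": 0, "grip": -1}, {"x": 0, "y": 0, "z": 0, "spin": 0, "grip": -1}, {"x": 0, "y": 0, "z": 0, "spin": 0, "grip": -1}]'

```text
clock: 24.1
position: [0.6559, 0.0293, 0.1798]
ee_rot: [[-0.0, 1.0, 0.0], [1.0, 0.0, -0.0], [-0.0, 0.0, -1.0]]
wrist_force: [-0.6, 0.4, -0.8]
grip_width: 0.0182
```

Request:
drive_tool --rows '[{"x": 0, "y": 0, "z": 0.002, "spin": 0, "grip": -1}, {"x": 0, "y": 0, "z": 0, "spin": 0, "grip": -1}, {"x": 0, "y": 0, "z": 0, "spin": 0, "grip": -1}]'

```text
clock: 24.4
position: [0.6558, 0.0293, 0.1777]
ee_rot: [[-0.0, 1.0, 0.0], [1.0, 0.0, -0.0], [-0.0, 0.0, -1.0]]
wrist_force: [-0.1, 0.2, -1.6]
grip_width: 0.0182
```

Request:
drive_tool --rows '[{"x": 0, "y": 0, "z": 0.002, "spin": 0, "grip": -1}, {"x": 0, "y": 0, "z": 0, "spin": 0, "grip": -1}, {"x": 0, "y": 0, "z": 0, "spin": 0, "grip": -1}]'

```text
clock: 24.7
position: [0.6558, 0.0293, 0.1756]
ee_rot: [[-0.0, 1.0, -0.0], [1.0, 0.0, 0.0], [0.0, -0.0, -1.0]]
wrist_force: [0.0, -0.1, -2.1]
grip_width: 0.0184
```

Request:
drive_tool --rows '[{"x": 0, "y": 0, "z": 0.0015, "spin": 0, "grip": -1}, {"x": 0, "y": 0, "z": 0, "spin": 0, "grip": -1}, {"x": 0, "y": 0, "z": 0, "spin": 0, "grip": -1}]'

```text
clock: 25.0
position: [0.6559, 0.0293, 0.1744]
ee_rot: [[-0.0, 1.0, 0.0], [1.0, 0.0, -0.0], [-0.0, 0.0, -1.0]]
wrist_force: [0.8, 0.3, 0.6]
grip_width: 0.0183
```

Request:
drive_tool --rows '[{"x": 0, "y": 0, "z": 0.001, "spin": 0, "grip": -1}, {"x": 0, "y": 0, "z": 0, "spin": 0, "grip": -1}, {"x": 0, "y": 0, "z": 0, "spin": 0, "grip": -1}]'

```text
clock: 25.3
position: [0.6559, 0.0293, 0.1734]
ee_rot: [[-0.0, 1.0, 0.0], [1.0, 0.0, -0.0], [-0.0, 0.0, -1.0]]
wrist_force: [0.2, -0.9, 1.9]
grip_width: 0.0183
```

```bash
cat > pan.py <<'E'
from m import *
c=vision.read_camera("side"); W=cloud(c)
Q=near(W,(.6525,.0293),.06); Q=Q[abs(Q[:,2]-.058)<.007]; print("pan z",np.median(Q[:,2]).round(4),len(Q))
P=near(W,(.650,.0295),.045); T=P[(P[:,2]>.148)&(P[:,2]<.175)]; r=np.hypot(*(T[:,:2]-[.65,.0295]).T); h=np.histogram(T[:,2],np.arange(.148,.176,.002)); print(h[0]); 
A=T[(r>.02)]; print("plug flange z pct",np.percentile(A[:,2],[5,50,90,99]).round(4),len(A))
print(arm.read_state()["wrist_force"].round(2))
E
python3 pan.py
```

```text
pan z 0.0568 1013
[ 14   9   8  25 121  19   8   3   8   8   8   6  10]
plug flange z pct [0.1495 0.1565 0.1577 0.1746] 108
[-0.07  0.69  1.66]
```

The pan is at 0.0568 and the plug flange top at 0.1565, which matches the seated height. The gripper is pressing slightly, so I back up 1 mm and release.

Request:
drive_tool --rows '[{"x": 0, "y": 0, "z": -0.001, "spin": 0, "grip": -1}, {"x": 0, "y": 0, "z": 0, "spin": 0, "grip": -0.4}, {"x": 0, "y": 0, "z": 0, "spin": 0, "grip": 0}, {"x": 0, "y": 0, "z": 0, "spin": 0, "grip": 0}, {"x": 0, "y": 0, "z": -0.02, "spin": 0, "grip": 0}, {"x": 0, "y": 0, "z": -0.04, "spin": 0, "grip": 0}, {"x": 0, "y": -0.03, "z": -0.03, "spin": 0, "grip": 0}, {"x": 0, "y": -0.045, "z": 0, "spin": 0, "grip": 0}]'

```text
clock: 26.15
position: [0.5822, 0.0289, 0.2676]
ee_rot: [[-0.0, 1.0, 0.008], [1.0, 0.0, -0.001], [-0.001, 0.008, -1.0]]
wrist_force: [0.4, -0.0, 0.7]
grip_width: 0.0428
```

Request:
drive_tool --rows '[{"x": 0.02, "y": -0.045, "z": 0, "spin": 0, "grip": 0}, {"x": 0.02, "y": -0.045, "z": 0, "spin": 0, "grip": 0}, {"x": 0.02, "y": -0.045, "z": 0, "spin": 0, "grip": 0}, {"x": 0, "y": 0, "z": 0, "spin": 0, "grip": 0}, {"x": 0, "y": 0, "z": 0, "spin": 0, "grip": 0}]'

```text
clock: 26.65
position: [0.4455, 0.0896, 0.2649]
ee_rot: [[-0.001, 1.0, 0.002], [1.0, 0.001, -0.0], [-0.0, 0.002, -1.0]]
wrist_force: [-0.0, -1.0, 0.3]
grip_width: 0.0426
```

```bash
python3 pan.py
python3 - <<'E'
from m import *
for n in("side","top"):
    c=vision.read_camera(n); W=cloud(c); 
    if n=="side": save(c,"s13",(110,90,260,240),4)
    P=near(W,(.650,.0295),.04)
    K=P[(P[:,2]>.162)]; print(n,"knob",circ(K,.01,np.array([.65,.0295])).x.round(4),"top",np.percentile(K[:,2],[50,98]).round(4),len(K))
    for lo,hi in((.16,.172),(.172,.195)):
        Q=P[(P[:,2]>lo)&(P[:,2]<hi)]; 
        if len(Q)>15: print(" ",lo,circ(Q,.01,np.array([.65,.0295])).x.round(4),len(Q))
    C=P[(P[:,2]>.126)&(P[:,2]<.148)]; print(" collar",circ(C,.0215,np.array([.65,.0295])).x.round(4))
    C=P[(P[:,2]>.102)&(P[:,2]<.116)]; print(" cup",circ(C,.028,np.array([.65,.0295])).x.round(4),len(C))
    T=near(W,(.555,.0745),.009); print(" tare z",np.median(T[:,2]).round(4))
    for t in("bearing","flange_plate"):
        d=spot_in(t,c); print(t,[(round(e["p"],2),toworld(c,e["at"])[0].round(3).tolist()) for e in d[:1]])
E
```

```text
pan z 0.0577 1019
[ 16  12   6  18 109  61   8   8   6  10   8   9   6]
plug flange z pct [0.149  0.1569 0.1585 0.1592] 118
[ 0.05 -0.03  0.31]
side knob [0.6492 0.0279] top [0.1816 0.1945] 160
  0.16 [0.6494 0.0281] 44
  0.172 [0.6492 0.0278] 122
 collar [0.6503 0.0282]
 cup [0.6511 0.0284] 138
 tare z 0.0612
bearing [(0.7, [0.686, 0.242, 0.014])]
flange_plate [(0.68, [0.646, -0.257, 0.006])]
top knob [0.6505 0.0286] top [0.1929 0.1953] 107
  0.16 [0.6498 0.0271] 28
  0.172 [0.6506 0.0286] 90
 collar [0.6517 0.0286]
 cup [0.6527 0.03  ] 10
 tare z 0.0619
bearing [(0.46, [0.682, 0.231, 0.015])]
flange_plate [(0.84, [0.651, -0.262, 0.012])]
```

View pics/s13.png

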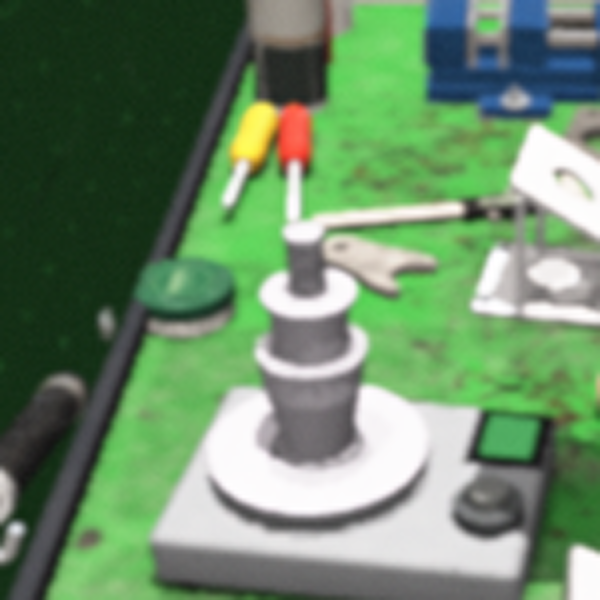

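The picture shows cup, strainer and plug stacked squarely on the pan (310,350), the tare key up (488,500) and the gripper clear. The knob top at 0.195 matches the expected 0.0577 + 0.136 = 0.194. Handing in.

```bash
python3 -c "
from station import arm
print(arm.read_state()['qd'].round(2)); print(arm.close_job())"
```

```text
[ 0.11 -0.18  0.28  0.1  -0.11 -0.03]
the job is handed in; nothing more can be done
None
```

The strainer set is weighed in and handed in at about 27 s of the 67 s allowed; the hand-in gave no verdict.

**What I did:**
- I stood the cup on the pan, let go, and pushed the tare key down. The force read 7.3 N at the fully-down height, and I then pushed about 1 mm further.
- The tool can only point straight down, so I turned the tilted strainer and plug upright by pushing each against the edge of its own stand hole. I then nested the strainer in the cup and the plug in the strainer.

**Last checks:**

| Check | Result |
|---|---|
| Cup, strainer and plug axes | Within about 2.5 mm of each other and of the pan centre |
| Strainer flange (checked before adding the plug) | Level, at the seated height |
| Plug flange | 0.157 m high; 0.158 m expected when seated |
| Plug knob top | 0.195 m high; 0.194 m expected |
| Pan | Sunk about 4.5 mm; deepest I measured was about 5.5 mm while setting the plug down |
| Tare key | Up |
| Bearing and forked plate | Still where they were, within measuring error |
| Gripper | Clear of everything |

**Disagreements:**
- The unconstrained tilt fit showed the held plug leaning 5–8° along the jaw direction. I took that as camera bias because the pictures and the seated heights show it upright.
- During the pivot the plug slipped about 6–7 mm along the finger pads, and I corrected for that before lowering it.

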